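# Latch the dispensing valve and hold its bayonet head seated

### The job

Swing the hinged latch bar on the valve stand down over the valve's foot until its nose rests in the forked catch. Then take the bayonet head from its parking cup, push its crossbar down through the slot on top of the valve until the head's round flange sits flush on the steel top, and turn it a quarter turn clockwise (seen from above) against the spring. Finish while still gripping it, pressed home and turned, because it springs back if let go; leave the bottle, jar and tray where they are.

Things in the scene. Friction and masses are not known exactly. Their poses are not given: they have to be found in the camera images.
- stand: Fixed valve stand. Origin: underside of its base plate, under the valve's vertical axis; z up. Base plate 150 (x) x 175 (y) x 12 mm, centre at y = -37 mm. On it, centred on the origin, the valve block, 70 x 70 mm, its flat steel top at z = 75 mm. A brass nozzle sticks 26 mm out of the block's -x side at z = 35 mm. The latch lies along x at y = -90 mm.
- socket (a point): Centre of the slot's mouth in the valve's steel top plate, on the valve's axis, 75 mm above the mat. Slot 32 mm long along the stand's x, 11.5 mm wide along its y, through a 6 mm plate with 2 mm chamfered lips. Below: a 36 mm square cavity with a sprung brass driver. Axes as the stand's.
- latch_hinge (a point): On the stand: the latch's hinge axis, at (55, -90, 45) mm in the stand's frame, axis along the stand's y. Axes as the stand's.
- latch_push (a point): On the steel latch bar: middle of its upper face, 70 mm from the hinge axis, where to push; moves with the bar. Bar 16 mm wide, 12 mm thick, reaching 112 mm from the hinge plus a thin 12 mm lip; closed, its upper face is 51 mm above the mat. The catch's two prongs (22 mm apart, 36 mm over all, tops 58 mm above the mat) stand 97 mm from the hinge.
- latch (a joint): Latch angle in rad: 0 = closed, level, nose in the forked catch, pointing along the stand's -x; grows as the nose lifts, up to 1.7. Stiff hinge: it stays where it is left, about 1.5 N at the push point moves it.
- cup: Fixed grey parking cup, does not move: base disc 68 mm across, 6 mm thick, square cup 50 mm outside, 35 mm inside, rim 30 mm above the mat. Origin at the centre of its underside.
- head: Loose bayonet head, 0.12 kg, upright in the cup. Origin: centre of its underside, 12 mm above the mat in the cup, 18 mm below the slot's mouth when home. z up, x along crossbar and grip bar; a half turn changes nothing. Crossbar 28 x 8 mm, z 0 to 7 mm (24 x 4.5 below z = 3); stem 8 mm thick; flange 44 mm across, z 18 to 24; black grip bar 44 (x) x 16 (y) mm, z 24 to 54.
- plunger (a joint): How far the crossbar has pressed the sprung driver down, m: 0 at rest, 0.007 with the flange flush. Contact begins when the head's underside is 11 mm below the slot's mouth; the push rises from 4 to 8 N. The head can turn once its underside is 13 mm below the mouth.
- driver (a joint): Turn of the sprung driver under the slot, in rad: 0 at rest, grows clockwise seen from above, stop at 1.45. Two ridges on it take the crossbar along after up to 0.13 rad of play. It turns one way only; its spring resists with 0.04 to 0.16 N m and turns it back when let go.
- bottle: Loose white bottle, 50 mm across, 120 mm tall; origin at the centre of its underside. A bystander.
- jar: Loose amber jar with white cap, 44 mm across, 50 mm tall; origin at the centre of its underside. A bystander.
- tray: Loose grey tray, 100 x 80 x 25 mm; origin at the centre of its underside. A bystander.
Not all that is in view belongs to the job. Of the things like the stand, leave any that is blue, brown or purple; of the rest the larger one is meant.

How it is judged:
By the outcome, as a careful person would: the job done as asked, in the order asked, and still so for the second after the job is handed in, while the arm keeps its last pose, push and grip.
It also fails if it takes over 67 s, if anything falls off the work surface, if the arm or the gripper's body presses on something with over 40 N, if the wrist force passes 120 N, or if a joint passes its speed limit or range.

### The arm

A 6-joint arm with a two-finger parallel gripper is mounted at the origin on the work surface. World frame = base frame: x ahead of the robot, y to its left, z up, the work surface at z = 0. Lengths are in m, angles in rad, forces in N, time in s.
With the tool pointing down it reaches from about 0.375 to 0.9 m from the base axis. Payload 3.1 kg.
Tool frame: the origin (TCP) lies at the very end of the fingers, on their centre line; the grasp point (between the pads) lies 19 mm behind it (manip.hold_point_z is the distance from the TCP to the grasp point, in m); y points along the fingers, z is the direction in which the jaws open and shut, and the axes are right-handed (so a half turn about y gives the same grasp; the last joint's range is limited). The gripper opens to 85 mm and grips with 20 to 120 N. Pads are 22 mm wide; open, the fingers measure 114 mm over their backs; the gripper's body (76 mm by 85 mm) begins 54 mm behind the grasp point. The pads swing forward as they close: fully open they stand 13 mm farther back than shut.
Start: joints at [-1.431, 0.527, 1.433, -0, 1.181, -0.178], TCP at [0.196, -0.593, 0.231] pointing down, gripper open.
Joint ranges: [-3.08, 3.08], [-0.75, 2.2], [0.22, 2.44], [-1.43, 4.57], [0, 2.65], [-2.85, 2.85]. Speed limits (rad/s): [2.79, 2.79, 3.14, 3.14, 3.14, 3.14].

### API

Orientations are given as a unit quaternion [x, y, z, w].
In Python, from station import manip, eyes, workorder gives the robot as it stands. The module is installed in compiled form; this text tells all that it offers.
- The arm moves only by the shell command python3 -m jog 'ROWS' [OPENING] [FORCE]. ROWS is JSON, a list of rows, each a list of 2 entries, a list of its own where there are three numbers: the shift along the tool's x, y, z in cm, then the turn about the tool's y in rad. A call has 1 to 20 rows; each row is the pose to reach, as a shift and turn from the pose commanded when the call began, along the tool's axes at that moment; what a row does not reach only later rows make up. A row lasts 1/12 s, in which the tool goes at most 41.7 mm and 7.16 degrees, less where a joint would pass 70% of its speed; a pose out of reach is approached as far as the arm can. A call with a gripper value outside its range is refused whole. OPENING is the finger opening in cm, from 0 to 8.54, set as the call begins (- or left out, the last holds). The fingers move at their own pace and stop on an object; FORCE is the grip in N (left out, the last holds). Time passes only in rows, so rows that repeat a pose let the fingers close. It gives the time, the measured TCP pose, the force and the opening at its end, in the units of the state.
- manip.sense(): the state, without advancing time (a new reading comes with each control period).
- eyes.snapshot(name): name is "scene" or "top" or "wrist"; returns a dict with "frame" (420x560x3 uint8, red, green, blue), "vfov" (degrees; the focal length in pixels is half the picture's height over the tangent of half this angle, whatever the lens; pixels are square), "cx", "cy" (the principal point, pixels), "rvec" (rotation vector, rad) and "tvec" (3), from world to camera coordinates, as OpenCV has them. Camera axes: x right, y down, z forward; pixel columns grow to the right and rows downward; lengths in m; the calibration is good to about 2 mm. The wrist camera is an equidistant fisheye: a pixel r from the principal point sees the ray r / f radians off the axis. A picture is of the moment at which its call begins. There is no depth.
- workorder.sign_off(): hands the job in, once; it reports no verdict.
The state is a dict: "t": time; "q": joint angles; "qd": joint speeds; "tau": joint torques, N m; "tcp_pos": TCP position; "tool_rot": TCP orientation; "force": force on the tool from outside, world axes, zero at the start; "ft_torque": the same for the moment, N m; "finger_gap": opening from 0.0 (shut) to 1.0 (fully open).
Only numpy, scipy, OpenCV 4.12 (cv2) and the standard library are available. Lean on these libraries where they do the work, as an engineer would, in place of code of your own. Each camera call takes 0.05 s, during which the arm holds its last target. There are 200 camera calls.

## Working session

There is one attempt and no reset: what is moved stays moved. The work goes in short steps, Python scripts to look and compute and a shell command to move; the robot and the scene stay as the last step left them, time stands still between calls to the robot, and variables do not carry over. Pictures are saved under pics/ and viewed, about 8 in all and at most 12, crops included, and the job is handed in when it is done.

```bash
mkdir -p pics; cat > h.py <<'E'
import numpy as np, cv2, json
from scipy.spatial.transform import Rotation as R
from station import manip, eyes, workorder
def snap(n):
    s=eyes.snapshot(n); cv2.imwrite(f'pics/{n}_raw.png',s['frame'][:,:,::-1])
    np.save(f'pics/{n}.npy',s,allow_pickle=True); return s
def load(n): return np.load(f'pics/{n}.npy',allow_pickle=True).item()
def ray(s,u,v):
    f=210/np.tan(np.radians(s['vfov'])/2)
    M=R.from_rotvec(np.ravel(s['rvec'])).as_matrix(); t=np.ravel(s['tvec'])
    d=np.array([(u-s['cx'])/f,(v-s['cy'])/f,1.]); 
    if s.get('fish'):
        r=np.hypot(*d[:2]); d=np.array([*(d[:2]/r*np.sin(r)),np.cos(r)])
    return -M.T@t, M.T@d
def onz(s,u,v,z):
    o,d=ray(s,u,v); return o+d*(z-o[2])/d[2]
def proj(s,p):
    f=210/np.tan(np.radians(s['vfov'])/2)
    c=R.from_rotvec(np.ravel(s['rvec'])).as_matrix()@np.asarray(p)+np.ravel(s['tvec'])
    if s.get('fish'):
        r=np.hypot(*c[:2]); th=np.arctan2(r,c[2]); return c[:2]/r*th*f+[s['cx'],s['cy']]
    return c[:2]/c[2]*f+[s['cx'],s['cy']]
E
python3 - <<'E'
from h import *
a=snap('scene');b=snap('top')
for s in(a,b): print(s['frame'].shape,s['vfov'],s['cx'],s['cy'],ray(s,s['cx'],s['cy']))
for n in('scene','top'):
    cv2.imwrite(f'pics/{n}1.png',cv2.resize(load(n)['frame'][:,:,::-1],(800,600),interpolation=cv2.INTER_CUBIC))
m=manip.sense();print(m,manip.hold_point_z,R.from_quat(m['tool_rot']).as_matrix())
E
```

```text
(420, 560, 3) 52.660902273907446 284.8001287692956 215.40024442996238 (array([1.08876941, 0.50538732, 0.84290584]), array([-0.55020143, -0.47949156, -0.68364189]))
(420, 560, 3) 42.31039184847903 278.9088182911644 217.23148514371323 (array([ 0.25032629, -0.01516861,  1.30363988]), array([ 0.21189289,  0.00142596, -0.97729186]))
{'t': 0.1, 'q': array([-1.43050725e+00,  5.28362874e-01,  1.43376782e+00, -2.41039388e-05,
        1.18134505e+00, -1.78491431e-01]), 'qd': array([ 0.00123873, -0.00122004, -0.00154595,  0.00035843,  0.00018551,
        0.00148441]), 'tau': array([-2.66986365e-05, -4.43304992e+01, -1.78585768e+01, -2.80014692e-04,
        3.85096107e-03, -9.67618348e-06]), 'tcp_pos': array([ 0.1958185 , -0.59287495,  0.23043981]), 'tool_rot': array([-0.11222763,  0.69880865, -0.69747704,  0.1122373 ]), 'force': array([ 0.60509611, -0.88528886, -0.62471716]), 'ft_torque': array([-0.01013814,  0.01726755, -0.03738557]), 'finger_gap': 1.0005489962210234} 0.0187 [[-9.49615495e-01 -2.85391230e-04  3.13417183e-01]
 [-3.13417157e-01  1.86147226e-03 -9.49613722e-01]
 [-3.12405964e-04 -9.99998227e-01 -1.85712941e-03]]
```

View pics/scene1.png

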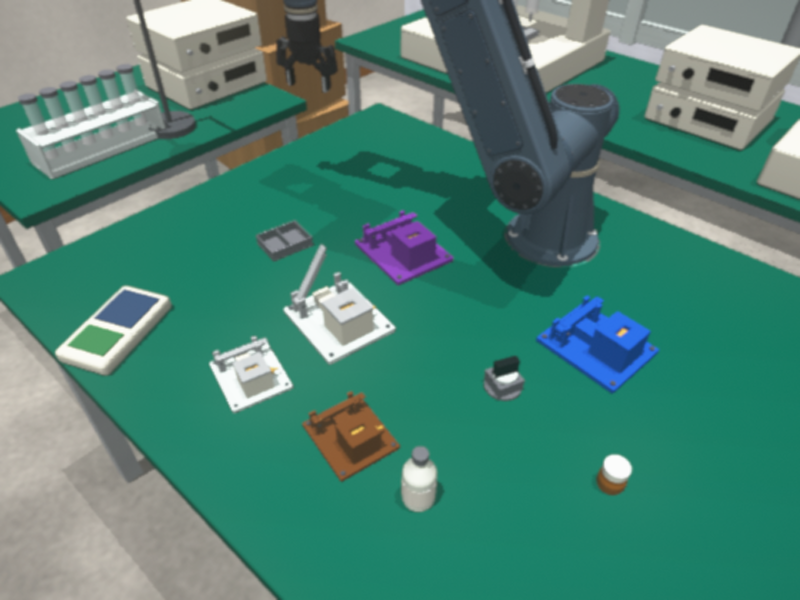

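View pics/top1.png

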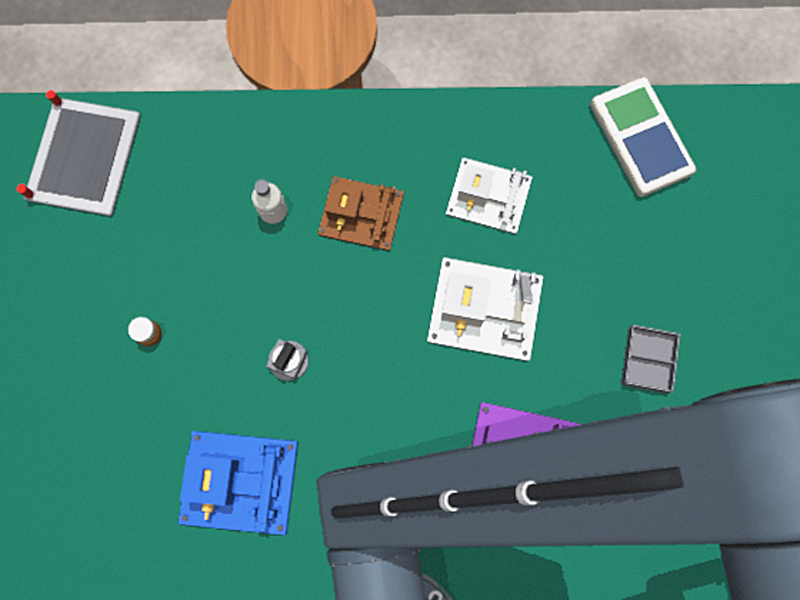

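The two candidates that aren't blue, brown or purple are the white stands in the top picture (800 px scale): the larger at (487,309) and a smaller one at (489,195). The larger is the one meant, with its latch raised. The others are blue (238,483), brown (361,213) and purple (520,425). The head is in its cup at (287,360).

```bash
python3 - <<'E'
from h import *
s=load('top'); im=s['frame']; hsv=cv2.cvtColor(im,cv2.COLOR_RGB2HSV)
# stand: plate = non-green within window
green=((hsv[...,0]>60)&(hsv[...,0]<95)&(hsv[...,1]>100)).astype(np.uint8)
def blob(x0,y0,x1,y1):
    m=np.zeros_like(green); m[y0:y1,x0:x1]=1-green[y0:y1,x0:x1]
    n,l,st,c=cv2.connectedComponentsWithStats(m); i=1+np.argmax(st[1:,4]); return (l==i).astype(np.uint8)
m=blob(290,170,390,262)
c=max(cv2.findContours(m,0,1)[0],key=cv2.contourArea)
W=np.array([onz(s,u,v,.012)[:2] for u,v in c[:,0]],np.float32)
r=cv2.minAreaRect(W); print('plate',r,cv2.boxPoints(r))
# driver yellow
y=((hsv[...,0]>15)&(hsv[...,0]<32)&(hsv[...,1]>110)).astype(np.uint8); y[:, :290]=0;y[:,390:]=0;y[:170]=0;y[262:]=0
n,l,st,cc=cv2.connectedComponentsWithStats(y)
for i in range(1,n):
    if st[i,4]>5: print('yel',st[i],cc[i],onz(s,*cc[i],.066),onz(s,*cc[i],.035))
# cup & head
m=blob(180,230,222,272); M=cv2.moments(m,True); print('cupblob',M['m00'],M['m10']/M['m00'],M['m01']/M['m00'])
k=(im.max(2)<70).astype(np.uint8); k[:230]=0;k[272:]=0;k[:,:180]=0;k[:,222:]=0
c=max(cv2.findContours(k,0,1)[0],key=cv2.contourArea)
W=np.array([onz(s,u,v,.066)[:2]*1000 for u,v in c[:,0]],np.float32);print('grip',cv2.minAreaRect(W),W.mean(0))
f=210/np.tan(np.radians(s['vfov'])/2)
A=cv2.resize(im[165:270,285:395,::-1],None,fx=5,fy=5,interpolation=2)
B=cv2.resize(im[230:275,180:225,::-1],None,fx=5,fy=5,interpolation=2)
sc=load('scene')['frame']
C=cv2.resize(sc[165:255,190:280,::-1],None,fx=3,fy=3,interpolation=2)
D=np.zeros((525,800,3),np.uint8);D[:525,:550]=A;D[:225,560:785]=B;D[240:510,530:800]=C
cv2.imwrite('pics/crop1.png',D)
E
```

```text
plate ((0.5339524149894714, -0.161376953125), (0.17708417773246765, 0.15557587146759033), 78.57807922363281) [[ 0.44017082 -0.232761  ]
 [ 0.5926656  -0.26357004]
 [ 0.627734   -0.08999291]
 [ 0.47523922 -0.05918387]]
yel [324 201   6  13  53] [326.41509434 206.75471698] [ 0.54252004 -0.12491129  0.066     ] [ 0.54983882 -0.12766009  0.035     ]
yel [319 224   7  11  53] [322.03773585 228.26415094] [ 0.49131423 -0.11325707  0.066     ] [ 0.49735042 -0.11571396  0.035     ]
cupblob 653.0 201.2251148545176 251.8208269525268
grip ((445.66827392578125, 171.77525329589844), (19.62449073791504, 43.71477508544922), 59.43622589111328) [445.51636 172.01538]
```

View pics/crop1.png

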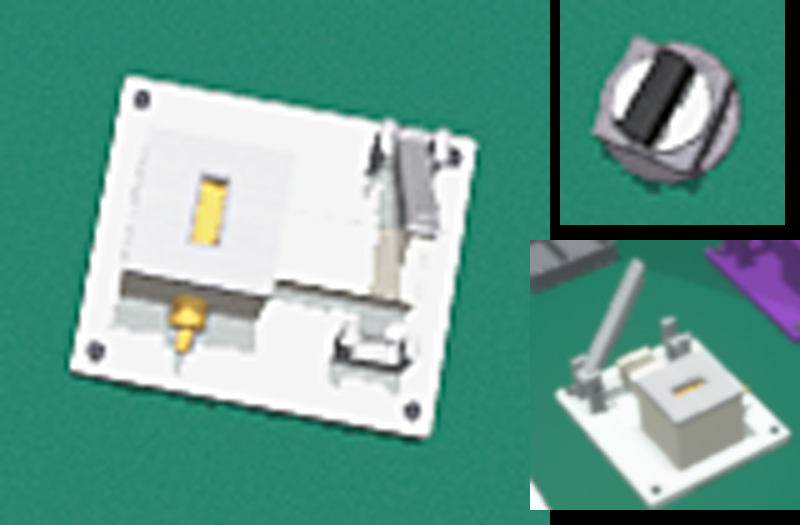

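The crop confirms the larger white stand. Its slot is at crop (210,212), the bar is raised with the hinge at (415,150), and the catch is at (370,350). The grip bar tilts about -30° in its cup. Next I'll work out the bar angle and the targets.

```bash
cat >> h.py <<'E'
YAW=np.radians(-11.4); O=np.array([.5416,-.1250,0.])
RS=R.from_euler('z',YAW).as_matrix()
def st(x,y,z): return O+RS@(np.array([x,y,z])/1000)
def instand(p): return RS.T@(np.asarray(p)-O)*1000
def rel(p,yaw=None):
    m=manip.sense(); T=R.from_quat(m['tool_rot']).as_matrix()
    print('rel cm',np.round(T.T@(np.asarray(p)-m['tcp_pos'])*100,2))
    z=T[:,2]; y0=np.degrees(np.arctan2(z[1],z[0]))
    if yaw is not None: print('jaw',round(y0,2),'turn rad (mod pi)',round(np.radians(y0-yaw),3))
E
python3 - <<'E'
from h import *
a=load('scene');b=load('top')
def plane(s,u,v,y):
    o,d=ray(s,u,v); n=RS[:,1]; k=(y/1000-n@(o-O))/(n@d); return instand(o+k*d)
tip=plane(a,225.7,172.5,-90); print('tip stand',tip, 'theta',np.arctan2(tip[2]-45,55-tip[0]), np.hypot(tip[2]-45,tip[0]-55))
for n,s in(('scene',a),('top',b)):
    print(n,'socket px',proj(s,st(0,0,75)),'corners',[np.round(proj(s,st(x,y,12)),1).tolist() for x,y in((-75,-124.5),(75,-124.5),(75,50.5),(-75,50.5))])
    print('tip px by theta',[(th,np.round(proj(s,st(55-118*np.cos(th),-90,45+118*np.sin(th))),1).tolist()) for th in(.9,1.1,1.2,1.3,1.4)])
for th in(1.1,1.2,1.3): 
    print(th,instand(st(55-70*np.cos(th)+6*np.sin(th),-90,45+70*np.sin(th)+6*np.cos(th))))
rel(st(95,-90,230),-101.4); print(st(55,-90,45))
# slot mask scene/top brightness: slot region px of non-grey in scene
hs=cv2.cvtColor(a['frame'],cv2.COLOR_RGB2HSV); k=((hs[...,0]>8)&(hs[...,0]<32)&(hs[...,1]>60)).astype(np.uint8)
n,l,stt,cc=cv2.connectedComponentsWithStats(k[205:230,225:260]); print(stt[1:],cc[1:]+[225,205])
# cup flange in scene
for s,n in((a,'scene'),(b,'top')):
    print(n,'head top',proj(s,[.4457,.1718,.066]),'flange',proj(s,[.4457,.1718,.036]))
E
```

```text
tip stand [-12.91357532 -90.         147.76391804] theta 0.9868176467011668 123.17741905304175
scene socket px [241.30731842 212.83593169] corners [[241.2, 195.5], [196.7, 215.6], [228.8, 252.6], [275.3, 228.7]]
tip px by theta [(0.9, [227.7, 174.8]), (1.1, [221.0, 173.7]), (1.2, [217.3, 173.7]), (1.3, [213.4, 174.1]), (1.4, [209.4, 174.9])]
top socket px [326.78129043 206.24646669] corners [[370.5, 251.6], [379.8, 192.2], [309.7, 179.4], [298.8, 238.2]]
tip px by theta [(0.9, [368.1, 215.1]), (1.1, [370.4, 205.1]), (1.2, [371.5, 199.9]), (1.3, [372.5, 194.6]), (1.4, [373.5, 189.2])]
1.1 [ 28.59551566 -90.         110.10609193]
1.2 [ 35.2271917  -90.         112.41688254]
1.3 [ 42.05643111 -90.         114.05406595]
rel cm [-51.3    0.1  -21.07]
jaw -71.73 turn rad (mod pi) 0.518
[ 0.57772575 -0.22409556  0.045     ]
[[14  7  8  5 17]] [[242.35294118 214.        ]]
scene head top [353.60348077 251.47427843] flange [352.12051268 259.49867013]
top head top [198.93741363 249.04622161] flange [200.8159406  251.01137358]
```

Bar angle is about 0.99 rad, with a tip radius of 123 mm against the expected 124. I'll close the jaws, move behind and above the bar, and align with the stand.

```bash
python3 -m jog '[[[-2,0,-1],0.03],[[-6,0,-3],0.1],[[-10,0,-5],0.2],[[-13.5,0,-6.5],0.3],[[-17,0,-8],0.4],[[-20.5,0,-10],0.518],[[-24,0,-11.5],0.518],[[-27.5,0,-13],0.518],[[-31,0,-14.5],0.518],[[-34.5,0,-16],0.518],[[-38,0,-18],0.518],[[-41.5,0,-19.5],0.518],[[-44.5,0,-21],0.518],[[-47,0.1,-22.2],0.518],[[-48.3,0.1,-22.8],0.518],[[-48.3,0.1,-22.8],0.518],[[-48.3,0.1,-22.8],0.518],[[-48.3,0.1,-22.8],0.518]]' 0 40; python3 -c "
from h import *
rel(st(60,-90,230),-101.4); rel(st(35,-90,112)); print(manip.sense()['force'])"
```

```text
t: 1.6
tcp_pos: [0.582, -0.2266, 0.23]
tool_rot: [-0.07, -0.703, 0.704, 0.071]
force: [0.5, 0.6, -0.4]
finger_gap: -0.003
rel cm [-0.03  0.   -0.16]
jaw -101.47 turn rad (mod pi) -0.001
rel cm [ 2.46 11.81 -0.17]
[ 0.49785228  0.59659409 -0.35036856]
```

```bash
python3 -m jog '[[[0.5,2.5,-0.1],0],[[1.2,6,-0.15],0],[[2.2,9,-0.15],0],[[2.4,11,-0.15],0],[[2.5,11.8,-0.15],0],[[2.7,12.3,-0.15],0],[[3.3,12.7,-0.15],0],[[3.9,13.1,-0.15],0],[[4.4,13.6,-0.15],0],[[4.8,14.1,-0.15],0],[[5.2,14.7,-0.15],0],[[5.6,15.2,-0.15],0],[[5.9,15.9,-0.15],0],[[6.1,16.5,-0.15],0],[[6.1,16.5,-0.15],0],[[6.1,16.5,-0.15],0]]' ; python3 -c "
from h import *
print(instand(manip.sense()['tcp_pos']), manip.sense()['force'])"
```

```text
t: 2.93
tcp_pos: [0.523, -0.2115, 0.0645]
tool_rot: [0.07, 0.704, -0.703, -0.071]
force: [-1.3, 0.4, 0.2]
finger_gap: -0.002
[ -1.14783525 -88.48276922  64.4557215 ] [-1.31603277  0.39570958  0.22979967]
```

```bash
python3 -m jog '[[[0.1,0.5,0],0],[[0.2,0.9,0],0],[[0.25,1.2,0],0],[[0.25,1.4,0],0],[[0.25,1.4,0],0],[[0.25,1.5,0],0],[[0.25,1.5,0],0],[[0.25,1.5,0],0]]' ; python3 -c "
from h import *
print(instand(manip.sense()['tcp_pos']), manip.sense()['force'])"
```

```text
t: 3.6
tcp_pos: [0.5211, -0.2115, 0.051]
tool_rot: [-0.07, -0.704, 0.704, 0.07]
force: [-1.2, 1.6, 5.9]
finger_gap: -0.0
[ -2.96203027 -88.85177238  51.01035663] [-1.17206151  1.60165596  5.85734684]
```

The bar is at closed height (51.0 mm) and takes a 5.9 N push. I'll lift off, move over the cup and open the jaws.

```bash
python3 -m jog '[[[0,-1.5,0],0],[[0,-5,0],0],[[0,-9,0],-0.1],[[0.5,-13,-1],-0.22],[[2,-14.9,-3.5],-0.34],[[3.3,-14.9,-7],-0.46],[[4.7,-14.9,-10.5],-0.58],[[6.1,-14.9,-14],-0.7],[[7.5,-14.9,-17.5],-0.82],[[8.9,-14.9,-21],-0.94],[[10.3,-14.9,-24.5],-1.06],[[11.6,-14.9,-28],-1.18],[[13,-14.9,-31],-1.3],[[14,-14.9,-33.5],-1.42],[[14.6,-14.9,-35.2],-1.54],[[15,-14.9,-36.1],-1.66],[[15,-14.9,-36.1],-1.78],[[15,-14.9,-36.1],-1.9],[[15,-14.9,-36.1],-2.02],[[15,-14.9,-36.1],-2.14]]' 6
python3 -m jog '[[[0,0,0],-0.12],[[0,0,0],-0.24],[[0,0,0],-0.36],[[0,0,0],-0.48],[[0,0,0],-0.6],[[0,0,0],-0.666],[[0,0,0],-0.666],[[0,0,0],-0.666]]'; python3 - <<'E'
from h import *
s=snap('wrist'); snap('top'); snap('scene'); rel([.4457,.1718,.2],59.4); print(manip.sense()['q'],s['vfov'],ray(s,s['cx'],s['cy']))
A=cv2.resize(s['frame'][:,:,::-1],(560,420)); B=cv2.resize(load('top')['frame'][165:270,285:395,::-1],(240,229),interpolation=2);C=cv2.resize(load('scene')['frame'][165:255,190:280,::-1],(240,240),interpolation=2)
D=np.zeros((480,800,3),np.uint8);D[:420,:560]=A;D[:229,560:]=B;D[235:475,560:]=C;cv2.imwrite('pics/w1.png',D)
E
```

```text
t: 5.27
tcp_pos: [0.4451, 0.1722, 0.1991]
tool_rot: [0.585, -0.398, 0.397, -0.585]
force: [-0.6, -0.6, -1.0]
finger_gap: 0.7
t: 5.93
tcp_pos: [0.4453, 0.172, 0.1992]
tool_rot: [0.682, -0.188, 0.187, -0.682]
force: [0.1, -0.1, 0.8]
finger_gap: 0.704
rel cm [ 0.03 -0.07 -0.  ]
jaw 59.29 turn rad (mod pi) -0.002
[ 1.33864392e-01  3.78604630e-01  1.82879404e+00 -2.20700022e-05
  9.34435735e-01 -9.01003519e-01] 65.70646984690485 (array([0.38513297, 0.20689498, 0.34116912]), array([ 0.24030582, -0.1431127 , -0.96008951]))
```

View pics/w1.png

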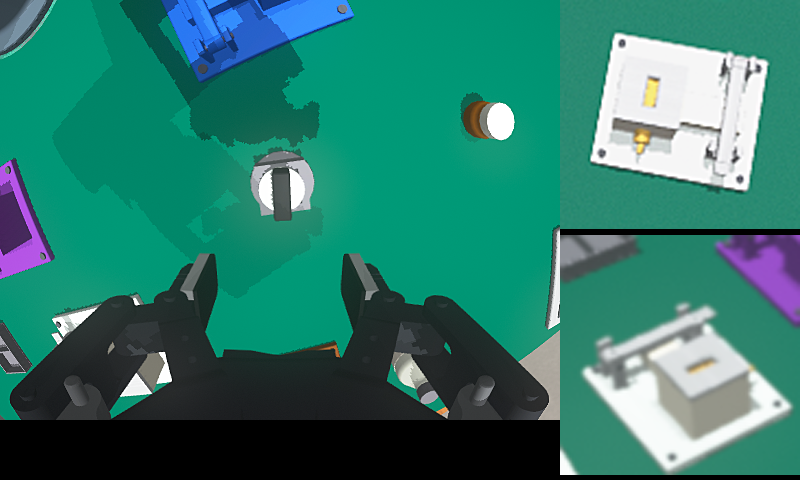

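The latch is down with its nose between the prongs in both views. The wrist view shows the head at about (282,193), square to the jaws. I'll refine its pose from this view.

```bash
python3 - <<'E'
from h import *
s=load('wrist'); s['fish']=1; im=s['frame']
w=np.zeros(im.shape[:2],np.uint8); w[150:228,240:325]=1
k=((im.max(2)<75)*w).astype(np.uint8)
n,l,stt,cc=cv2.connectedComponentsWithStats(k); print(stt[1:],cc[1:])
i=1+np.argmin(np.hypot(*(cc[1:]-[282,193]).T)); c=max(cv2.findContours((l==i).astype(np.uint8),0,1)[0],key=cv2.contourArea)
for z in(.066,):
    W=np.array([onz(s,u,v,z)[:2]*1000 for u,v in c[:,0]],np.float32); r=cv2.minAreaRect(W); print(r); print(cv2.boxPoints(r))
f=((im.min(2)>215)*w).astype(np.uint8)+k; f=(f>0).astype(np.uint8)
f=cv2.morphologyEx(((im.min(2)>215)*w).astype(np.uint8),cv2.MORPH_OPEN,np.ones((2,2),np.uint8))
p=np.argwhere(f)[:,::-1]; W=np.array([onz(s,u,v,.036)[:2]*1000 for u,v in p],np.float32); print(cv2.minEnclosingCircle(W))
T=R.from_quat(manip.sense()['tool_rot']).as_matrix(); print('tool x',T[:,0])
E
```

```text
[[299 159   4   1   4]
 [287 161   2   1   2]
 [291 160   5   1   5]
 [255 165   5   1   5]
 [262 164   5   1   5]
 [272 168  18  31 122]
 [297 169   1   3   3]
 [263 174   1   1   1]
 [250 176   1   1   1]
 [272 177   2  17  19]
 [274 200   2   9  10]
 [290 201   1  19  19]
 [301 202   1   1   1]
 [274 211   1   2   2]
 [274 214   2   6   9]] [[300.5        159.        ]
 [287.5        161.        ]
 [293.         160.        ]
 [257.         165.        ]
 [264.         164.        ]
 [282.04098361 173.81147541]
 [297.         170.        ]
 [263.         174.        ]
 [250.         176.        ]
 [272.89473684 184.42105263]
 [274.1        204.4       ]
 [290.         210.        ]
 [301.         202.        ]
 [274.         211.5       ]
 [274.55555556 216.33333333]]
((433.1939697265625, 171.8799285888672), (0.862013041973114, 14.169771194458008), 58.989234924316406)
[[426.8997  175.16066]
 [439.04416 167.8604 ]
 [439.48825 168.5992 ]
 [427.34378 175.89946]]
((447.8902587890625, 173.60511779785156), 22.28069496154785)
tool x [ 8.59801591e-01 -5.10628232e-01 -1.78501962e-04]
```

```bash
python3 - <<'E'
from h import *
s=load('wrist'); s['fish']=1; im=s['frame']
print(im[193,262:302].max(1))
w=np.zeros(im.shape[:2],np.uint8); w[169:226,268:298]=1
for th in(75,85,100):
  k=((im.max(2)<th)*w).astype(np.uint8); k=cv2.morphologyEx(k,cv2.MORPH_CLOSE,np.ones((3,3)))
  c=max(cv2.findContours(k,0,1)[0],key=cv2.contourArea)
  print(th,cv2.boundingRect(c))
  W=np.array([onz(s,u,v,.066)[:2]*1000 for u,v in c[:,0]],np.float32); print(cv2.minAreaRect(W))
E
```

```text
[254 254 254 254 254 254 255 255 255 250 125  70  80  88  88  88  90  90
  91  90  92  92  91  93  92  93  91  65 157 255 255 255 254 254 254 254
 254 254 254 255]
75 (272, 169, 18, 30)
((435.6794128417969, 178.4751739501953), (14.654829978942871, 25.7448787689209), 59.64141082763672)
85 (272, 169, 20, 52)
((444.60821533203125, 174.1544189453125), (15.19697380065918, 46.073246002197266), 62.01210403442383)
100 (272, 169, 20, 52)
((444.6910705566406, 173.8993682861328), (15.311820030212402, 46.544715881347656), 62.42698669433594)
```

```bash
python3 -m jog '[[[0,2,0.1],-0.03],[[0.04,5,0.17],-0.03],[[0.04,8.5,0.17],-0.03],[[0.04,11.5,0.17],-0.03],[[0.04,13.5,0.17],-0.03],[[0.04,15,0.17],-0.03],[[0.04,15.9,0.17],-0.03],[[0.04,15.9,0.17],-0.03],[[0.04,15.9,0.17],-0.03]]' 6 40
python3 -m jog '[[[0,0,0],0],[[0,0,0],0],[[0,0,0],0],[[0,0,0],0],[[0,0,0],0],[[0,0,0],0],[[0,0,0],0],[[0,0,0],0],[[0,0,0],0],[[0,0,0],0]]' 0.5 60
```

```text
t: 6.83
tcp_pos: [0.4469, 0.1733, 0.0403]
tool_rot: [0.685, -0.177, 0.177, -0.685]
force: [-0.8, 0.5, -0.5]
finger_gap: 0.705
t: 7.67
tcp_pos: [0.4474, 0.1734, 0.0413]
tool_rot: [-0.684, 0.176, -0.177, 0.685]
force: [-1.0, -0.4, 6.6]
finger_gap: 0.178
```

```bash
python3 -m jog '[[[0,-1,0],0],[[0,-3,0],0],[[0,-6,0],0],[[0,-9.5,0],0],[[1,-13,-1],0],[[3.5,-15.5,-3.4],-0.05],[[6.2,-15.9,-6],-0.1],[[9,-15.9,-8.5],-0.15],[[11.6,-15.9,-11],-0.2],[[14.3,-15.9,-13.5],-0.25],[[17,-15.9,-16],-0.307],[[19.5,-15.9,-18.4],-0.307],[[21.5,-15.9,-20.3],-0.307],[[22.5,-15.9,-21.2],-0.307],[[22.7,-15.9,-21.5],-0.307],[[22.7,-15.9,-21.5],-0.307],[[22.7,-15.9,-21.5],-0.307],[[22.7,-15.9,-21.5],-0.307]]'
python3 - <<'E'
from h import *
s=snap('wrist'); s['fish']=1; rel(st(0,0,200),78.6); print(manip.sense()['force'],manip.sense()['q'])
print('socket',proj(s,st(0,0,75)),'tcp',proj(s,manip.sense()['tcp_pos']),[proj(s,st(x,y,75)).round(1).tolist() for x,y in((35,35),(-35,35),(-35,-35),(35,-35))])
cv2.imwrite('pics/w2.png',cv2.resize(s['frame'][40:340,130:430,::-1],(600,600),interpolation=2))
E
```

```text
t: 9.17
tcp_pos: [0.5404, -0.1227, 0.1992]
tool_rot: [-0.703, 0.07, -0.069, 0.704]
force: [1.1, 0.6, -2.3]
finger_gap: 0.176
rel cm [ 0.14 -0.07 -0.2 ]
jaw 78.78 turn rad (mod pi) 0.003
[ 0.21469834 -0.12451178 -1.3288556 ] [-4.25045563e-01  4.74324776e-01  1.64398188e+00  4.20566824e-04
  1.02481770e+00 -1.80018884e+00]
socket [277.7123384  201.60184733] tcp [281.44995316 265.29227067] [[317.2, 239.9], [320.0, 160.9], [235.5, 160.8], [238.1, 239.8]]
```

View pics/w2.png

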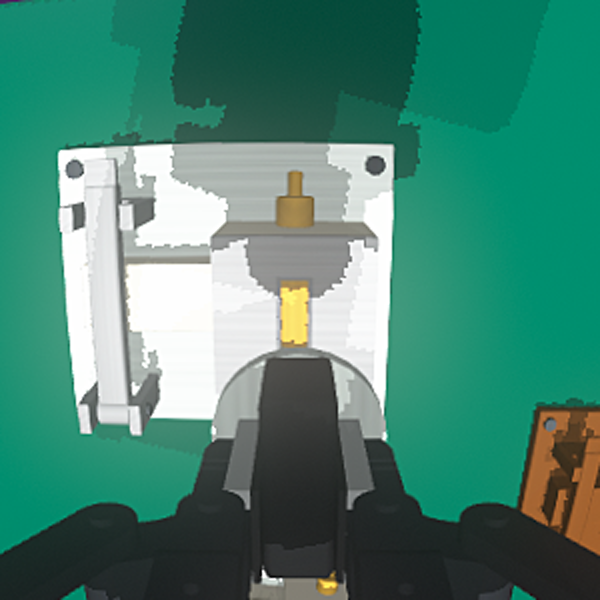

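```bash
python3 - <<'E'
from h import *
s=load('wrist'); s['fish']=1; m=manip.sense(); T=R.from_quat(m['tool_rot']).as_matrix(); t=m['tcp_pos']
raw=lambda u,v:(u/2+129.75,v/2+39.75)
g=lambda n,u,v,z:print(n,'stand',instand(onz(s,*raw(u,v),z)).round(1),'tool',(T.T@(onz(s,*raw(u,v),z)-t)*1000).round(1))
g('slot -x end',294.5,280,.075); g('slot L',279.5,315,.075); g('slot R',310,315,.075)
g('block -x edge',295,237,.075); g('blk L',211,300,.075); g('blk R',386,300,.075)
zb=t[2]-.0113; zt=t[2]-.0053
g('flange bottom near',300,348,zb); g('flange top near',300,357.5,zt); g('flange L',215,415,zt); g('flange R',384,415,zt)
g('grip near L',263,360,t[2]+.0247); g('grip near R',335,360,t[2]+.0247)
# top cam slot
b=load('top'); im=cv2.resize(b['frame'],None,fx=1,fy=1)
hs=cv2.cvtColor(im,cv2.COLOR_RGB2HSV); print(hs[196:220,326,1],hs[196:220,326,2]); print(hs[207,318:336,1])
E
```

```text
slot -x end stand [-18.9  -0.6  75. ] tool [-17.3 124.3  -2.7]
slot L stand [-3.8 -6.9 75. ] tool [ -2.3 124.3  -9. ]
slot R stand [-3.8  5.9 75. ] tool [ -2.2 124.3   3.9]
block -x edge stand [-36.9  -0.4  75. ] tool [-35.4 124.3  -2.4]
blk L stand [-10.3 -35.9  75. ] tool [ -8.9 124.2 -37.9]
blk R stand [-10.5  38.   75. ] tool [ -8.8 124.3  36. ]
flange bottom near stand [-24.1   1.2 188. ] tool [-22.7  11.3  -0.8]
flange top near stand [-23.5   1.1 194. ] tool [-22.1   5.3  -0.8]
flange L stand [ -8.5 -19.8 194. ] tool [ -7.2   5.3 -21.8]
flange R stand [ -8.6  22.  194. ] tool [-7.1  5.3 20. ]
grip near L stand [-32.8  -6.1 224. ] tool [-31.4 -24.7  -7.9]
grip near R stand [-32.8   7.6 224. ] tool [-31.4 -24.7   5.7]
[  1   1   2   7  11 151 138 132 132 132 128 126 123 124 124 125 135 102
   8   6   3   1   2   1] [240 242 244 226 145 202 255 250 248 247 246 246 246 246 246 247 248 248
 234 247 242 241 243 243]
[  2   2   2   2   4  20  85 135 126 126 133  56  16   3   2   1   1   2]
```

The latch stays closed. The slot centre is about (294,323) in the crop, and the head sits about 1.8 mm to its +y side. I'll correct that and come down to just above the mouth.

```bash
python3 -m jog '[[[0.03,1,-0.1],0],[[0.06,3.5,-0.18],0],[[0.06,6,-0.18],0],[[0.06,8,-0.18],0],[[0.06,8.8,-0.18],0],[[0.06,9,-0.18],0],[[0.06,9,-0.18],0],[[0.06,9,-0.18],0]]'
python3 -m jog '[[[0,0.15,0],0],[[0,0.3,0],0],[[0,0.45,0],0],[[0,0.6,0],0],[[0,0.75,0],0],[[0,0.9,0],0],[[0,0.9,0],0],[[0,0.9,0],0]]'
python3 -c "
from h import *
m=manip.sense();print(m['tcp_pos'],m['force'],m['ft_torque'],instand(m['tcp_pos']))"
```

```text
t: 9.88
tcp_pos: [0.5425, -0.1267, 0.1101]
tool_rot: [0.704, -0.069, 0.07, -0.703]
force: [-1.0, -0.7, -0.9]
finger_gap: 0.172
t: 10.55
tcp_pos: [0.5416, -0.1265, 0.1001]
tool_rot: [-0.704, 0.07, -0.07, 0.704]
force: [0.7, 0.4, -1.7]
finger_gap: 0.177
[ 0.54160824 -0.12645277  0.10014785] [ 0.68379664  0.41424214 -1.73801013] [0.04836534 0.04892263 0.02795768] [  0.29522585  -1.42248256 100.1478459 ]
```

It's 4 mm into the slot without resistance, so I'll go on down.

```bash
python3 -m jog '[[[0,0.15,0],0],[[0,0.3,0],0],[[0,0.45,0],0],[[0,0.6,0],0],[[0,0.7,0],0],[[0,0.7,0],0],[[0,0.7,0],0]]'
python3 -m jog '[[[0,0.15,0],0],[[0,0.3,0],0],[[0,0.45,0],0],[[0,0.6,0],0],[[0,0.7,0],0],[[0,0.7,0],0],[[0,0.7,0],0]]'
python3 -c "
from h import *
m=manip.sense();print(m['tcp_pos'],m['force'],m['ft_torque'],instand(m['tcp_pos']))"
```

```text
t: 11.13
tcp_pos: [0.5416, -0.1265, 0.0931]
tool_rot: [-0.704, 0.07, -0.07, 0.704]
force: [0.1, 0.7, -1.5]
finger_gap: 0.173
t: 11.72
tcp_pos: [0.5417, -0.1265, 0.0865]
tool_rot: [-0.704, 0.07, -0.07, 0.704]
force: [0.1, 2.7, 4.7]
finger_gap: 0.177
[ 0.54174276 -0.12652626  0.08652301] [0.13855899 2.74778755 4.65633025] [ 0.38483727  0.20541482 -0.00879096] [ 0.44162264 -1.46793366 86.52301481]
```

```bash
for i in 1 2 3; do python3 -m jog '[[[0,0.05,0],0],[[0,0.1,0],0],[[0,0.1,0],0],[[0,0.1,0],0]]' | egrep 'tcp_pos|force'; done
```

```text
tcp_pos: [0.5417, -0.1265, 0.0859]
force: [-2.6, 2.0, 7.4]
tcp_pos: [0.5417, -0.1265, 0.0859]
force: [-3.6, 3.9, 14.5]
tcp_pos: [0.5417, -0.1265, 0.0858]
force: [-5.1, 3.4, 20.4]
```

Flush: the TCP holds at 0.0859 while the force climbs to 20 N. Next is the quarter turn, with a firmer grip.

```bash
python3 -m jog '[[[0,0,0],0],[[0,0,0],0],[[0,-0.05,0],0.08],[[0,-0.05,0],0.16],[[0,-0.05,0],0.24],[[0,-0.05,0],0.32],[[0,-0.05,0],0.4],[[0,-0.05,0],0.48],[[0,-0.05,0],0.56],[[0,-0.05,0],0.64],[[0,-0.05,0],0.72],[[0,-0.05,0],0.8],[[0,-0.05,0],0.8],[[0,-0.05,0],0.8]]' - 100
python3 -c "
from h import *
m=manip.sense();print(m['ft_torque'],m['q'][5]);rel(st(0,0,86),78.6)"
```

```text
t: 13.88
tcp_pos: [0.5421, -0.1283, 0.086]
tool_rot: [0.622, -0.337, 0.339, -0.62]
force: [-4.6, -1.3, 15.7]
finger_gap: 0.165
[-0.27276834  0.92914904  0.05667194] -1.003453029164322
rel cm [-0.3  -0.    0.14]
jaw 32.91 turn rad (mod pi) -0.797
```

```bash
python3 -m jog '[[[0,0,0],0.08],[[0,0,0],0.16],[[0,0,0],0.24],[[0,0,0],0.32],[[0,0,0],0.4],[[0,0,0],0.48],[[0,0,0],0.56],[[0,0,0],0.64],[[0,0,0],0.7],[[0,0,0],0.7],[[0,0,0],0.7]]'
python3 -c "
from h import *
m=manip.sense();print(m['ft_torque'],m['q'][5]);rel(st(0,0,86),78.6)"
```

```text
t: 14.8
tcp_pos: [0.5392, -0.1284, 0.0861]
tool_rot: [-0.47, 0.53, -0.53, 0.466]
force: [-10.3, -4.7, 21.7]
finger_gap: 0.172
[-0.77096059  1.94796785  0.07732569] -0.30366484519309034
rel cm [-0.37  0.01  0.2 ]
jaw -7.1 turn rad (mod pi) -1.496
```

```bash
for i in 1 2; do python3 -m jog '[[[0.03,0,-0.05],0.04],[[0.03,0,-0.05],0.04],[[0.03,0,-0.05],0.04],[[0.03,0,-0.05],0.04]]' | egrep 'tcp_pos|force';python3 -c "
from h import *
m=manip.sense();print(m['ft_torque'],m['q'][5]);rel(st(0,0,86),78.6)"; done
python3 - <<'E'
from h import *
s=snap('wrist');t=snap('scene')
D=np.zeros((420,800,3),np.uint8);D[:,:420]=cv2.resize(s['frame'][130:340,180:390,::-1],(420,420),interpolation=2);D[:380,420:]=cv2.resize(t['frame'][160:260,190:290,::-1],(380,380),interpolation=2)
cv2.imwrite('pics/f1.png',D)
E
```

```text
tcp_pos: [0.5389, -0.1284, 0.0861]
force: [-10.0, -2.9, 21.0]
[-0.6314422   1.79891912  0.19734154] -0.2646979992476834
rel cm [-0.38  0.    0.21]
jaw -9.39 turn rad (mod pi) -1.536
tcp_pos: [0.5387, -0.1284, 0.086]
force: [-8.5, -1.8, 20.3]
[-0.44338524  1.6613418   0.17292675] -0.22545168064373194
rel cm [-0.39  0.    0.21]
jaw -11.7 turn rad (mod pi) -1.576
```

View pics/f1.png

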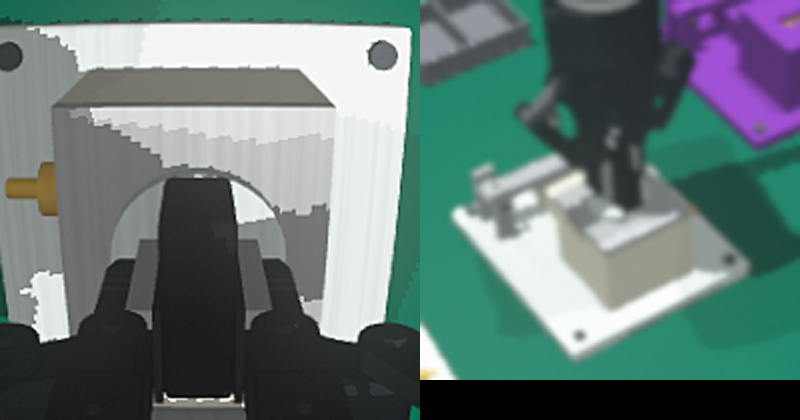

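The flange lies flat on the steel top at crop (200,215), the bar is turned square to its start, and the latch is still down. I'll nudge the turn on to feel for the stop.

```bash
for i in 1 2; do python3 -m jog '[[[0,0,0],0.03],[[0,0,0],0.03],[[0,0,0],0.03],[[0,0,0],0.03]]' | egrep 'tcp_pos|force';python3 -c "
from h import *
m=manip.sense();print(m['ft_torque'],m['q'][5],m['finger_gap']);rel(st(0,0,86),78.6)"; done
```

```text
tcp_pos: [0.5386, -0.1283, 0.086]
force: [-9.6, -1.8, 22.1]
[-0.42529366  1.73885539  0.15577941] -0.19562533775208585 0.16574172247434654
rel cm [-0.4   0.    0.22]
jaw -13.4 turn rad (mod pi) -1.606
tcp_pos: [0.5384, -0.1283, 0.086]
force: [-10.1, -1.9, 22.3]
[-0.40404528  1.7509876   0.1598915 ] -0.16564366278345183 0.16779494045582077
rel cm [-0.4   0.    0.22]
jaw -15.12 turn rad (mod pi) -1.636
```

```bash
python3 - <<'E'
from h import *
s=load('wrist'); s['fish']=1
raw=lambda u,v:(u/2+179.75,v/2+129.75)
def yaw(p,q,z):
    a,b=onz(s,*raw(*p),z),onz(s,*raw(*q),z); d=b-a; return np.degrees(np.arctan2(d[1],d[0])).round(2),(np.linalg.norm(d)*1000).round(1),instand(a).round(1),instand(b).round(1)
print('block edge',yaw((52,105),(335,105),.075))
z=.075+.036
print('grip L',yaw((166,180),(158,390),z),'R',yaw((232,180),(244,390),z),'near edge',yaw((166,179),(232,179),z))
print('flange L/R/near',[instand(onz(s,*raw(*p),.081)).round(1) for p in((111,260),(287,260),(198,168))])
s=snap('wrist'); cv2.imwrite('pics/f2.png',cv2.resize(s['frame'][150:340,190:380,::-1],(600,600),interpolation=2))
E
```

```text
block edge (np.float64(-11.71), np.float64(69.0), array([-36.3,  34.9,  75. ]), array([32.6, 34.5, 75. ]))
grip L (np.float64(-104.96), np.float64(49.1), array([ -6.6,  27.6, 111. ]), array([ -9.7, -21.4, 111. ])) R (np.float64(-97.42), np.float64(49.2), array([  5.9,  27.6, 111. ]), array([  9.3, -21.4, 111. ])) near edge (np.float64(-11.66), np.float64(12.5), array([ -6.6,  27.8, 111. ]), array([  5.9,  27.8, 111. ]))
flange L/R/near [array([-22.7,  -3.6,  81. ]), array([21.4, -3.7, 81. ]), array([-0.7, 20.6, 81. ])]
```

View pics/f2.png

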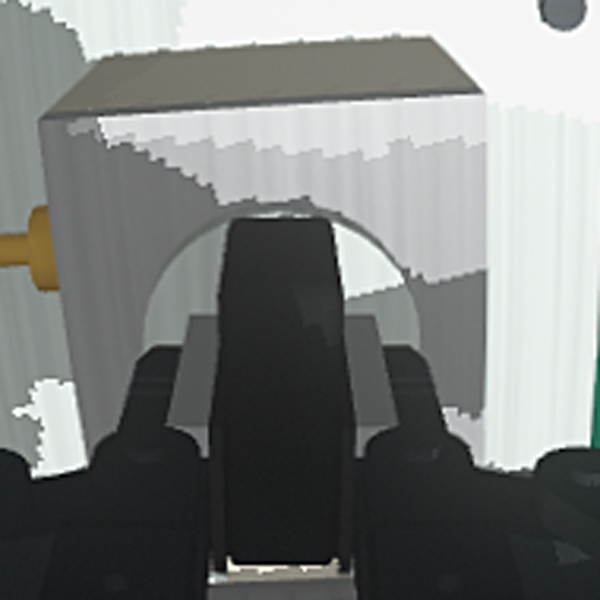

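```bash
for i in 1 2; do python3 -m jog '[[[0,0,0],0.03],[[0,0,0],0.03],[[0,0,0],0.03],[[0,0,0],0.03]]' | egrep 'tcp_pos|force|gap';python3 -c "
from h import *
m=manip.sense();print(m['ft_torque'],m['tau'][5],m['q'][5]);rel(st(0,0,86),78.6)"; done
```

```text
tcp_pos: [0.5383, -0.1283, 0.086]
force: [-9.8, -2.4, 20.7]
finger_gap: 0.166
[-0.50714403  1.74853544  0.21612041] 0.19607221707701683 -0.13568159489647053
rel cm [-0.41  0.    0.22]
jaw -16.83 turn rad (mod pi) -1.666
tcp_pos: [0.5382, -0.1282, 0.0861]
force: [-9.5, -2.7, 22.1]
finger_gap: 0.166
[-0.4532734   1.79082872  0.21046332] 0.1970667578279972 -0.1056915681699698
rel cm [-0.42  0.    0.22]
jaw -18.55 turn rad (mod pi) -1.696
```

```bash
python3 - <<'E'
from h import *
s=snap('wrist'); n=s['frame'][150:340,190:380,::-1]
w=cv2.imread('pics/w2.png'); w=w[220:600,120:500]
cv2.imwrite('pics/f3.png',np.hstack([cv2.resize(w,(400,400)),cv2.resize(n,(400,400),interpolation=2)]))
m=manip.sense(); print(R.from_quat(m['tool_rot']).as_matrix().round(4), m['tcp_pos'])
E
```

```text
[[-0.3181 -0.0047  0.948 ]
 [-0.948  -0.0023 -0.3181]
 [ 0.0037 -1.     -0.0037]] [ 0.53818578 -0.12823625  0.0860721 ]
```

View pics/f3.png

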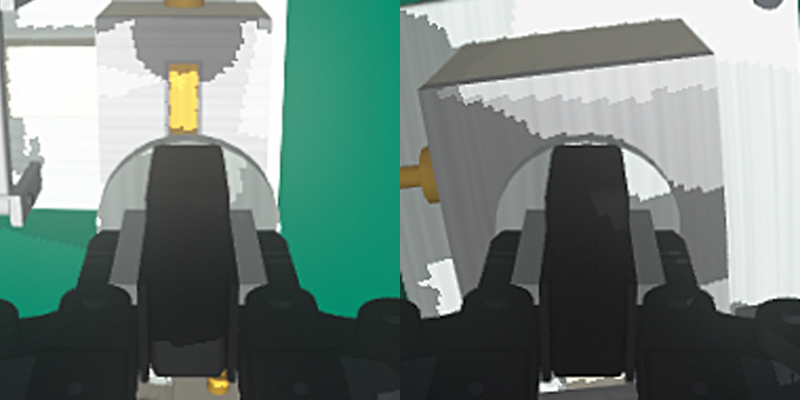

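The bar hasn't slipped in the pads: its near-edge centre is at 188 in both halves. The head has therefore turned with the tool, to about 97°. I'll ease back to about 92°, which still covers 1.45 rad plus the 0.13 play, and let it settle.

```bash
python3 -m jog '[[[0,0,0],-0.04],[[0,0,0],-0.09],[[0,0,0],-0.09],[[0,0,0],-0.09],[[0,0,0],-0.09],[[0,0,0],-0.09],[[0,0,0],-0.09],[[0,0,0],-0.09]]'; python3 - <<'E'
from h import *
m=manip.sense();print(m['ft_torque'],m['tau'][5]);rel(st(0,0,86),78.6)
s=snap('wrist');s['fish']=1;t=snap('top')
D=np.zeros((420,800,3),np.uint8);D[:,:560]=s['frame'][:,:,::-1];D[:320,560:]=cv2.resize(t['frame'][140:280,290:395,::-1],(240,320),interpolation=2);cv2.imwrite('pics/f4.png',D)
E
```

```text
t: 17.67
tcp_pos: [0.5382, -0.1282, 0.086]
tool_rot: [-0.44, 0.555, -0.555, 0.437]
force: [-10.6, -2.1, 21.9]
finger_gap: 0.171
[-0.40062298  1.7318364   0.30663677] 0.22428656928241253
rel cm [-0.39  0.    0.25]
jaw -13.39 turn rad (mod pi) -1.606
```

View pics/f4.png

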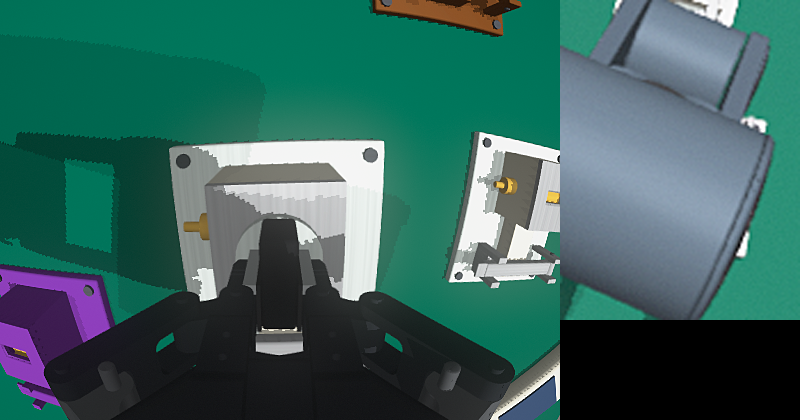

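After easing back, the moment on the tool is still a steady counter-clockwise push, which is the spring and not friction. So the driver is loaded. The wrist view shows the flange flat and the bar square to the block at (278,225). Handing in.

```bash
python3 -c "
from station import workorder,manip
print(workorder.sign_off()); m=manip.sense(); print(m['t'],m['tcp_pos'],m['force'],m['finger_gap'])"
```

```text
the job is handed in; nothing more can be done
None
the job is handed in; nothing more can be done
```

I did the job in the order asked and handed it in at about 18 s, still gripping the head, pressed home and turned.

**Latch:** I pushed the bar down to its closed height; the finger tip stopped at 51.0 mm with a 5.9 N push. Later pictures showed the nose between the prongs. My last top view was blocked by the arm, so the final look at the latch is from the scene camera just after the turn.

**Head pressed home:** The tool stopped at 86 mm, where I expected flush, while the force rose to 20 N against the spring's 8 N. It held there at about 22 N in the last check. The wrist view showed the flange lying flat on the steel top.

**Turn:** The tool finished about 92° clockwise from the slot, with no visible slip of the bar in the pads. About 0.2 to 0.3 N m was still pushing back, as the loaded spring should.

**Checks that disagreed:**
- I never felt a clear stop. The tool went on to about 97° without a sharp rise in torque, although 91° should be the limit, so I eased back to 92°. The spring moment then read a little higher (0.31 against 0.21 N m) instead of lower.
- A sideways load of about 10 N and a 2 to 4 mm drift of the tool remained during the turn.

I never went near the bottle, jar or tray, but took no final picture to confirm their positions.

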